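Reset a breaker under a push-latch cover

TASK

One of the three sockets of the grey bench power box is dead because its breaker is switched off: press the flush cover of the box to pop it open, and with a fingertip push the one lever that leans towards the front fully back to on, like the other two, which must stay on. Then push the cover down and press it until it stays latched shut by itself. Do not force anything, pick nothing up, and leave the tools and materials lying about where they are.

Things in the scene. Friction and masses are not known exactly. Their poses are not given: they have to be found in the camera images.
- power_box: grey power box fixed on the bench, 176 mm front to back (x) x 182 mm (y) x 89 mm high, three round sockets in the front. Origin: centre of its underside; x points from the front (robot side) to the back. Under the cover is a well, x -38 to +56 mm, 130 mm wide, floor 57 mm above the bench, with three breakers in it; a ledge 11 mm below the top lies in front of the well.
- cover (a joint): cover angle: 0 to 0.01 = shut, latched, flush; 1.5 = fully open. Push latch: a press that dips the front edge 4 mm (-0.035; soft stop from -0.038 on) and is let go releases it, and a spring swings it fully open in about 1 s. From open, pushed shut and down to the same dip and let go, it latches again. Needs 1 to 2 N at the front edge; 6 N there reaches the stop.
- cover_press (a point): ribbed place on the cover's outer (upper when shut) face, mid-width, 96 mm from the hinge axis, 20 mm from the front edge; moves with the cover, a plate 128 mm wide, 4 mm thick, reaching 116 mm from the axis. Fully open it stands nearly upright behind the well; push its outer face from behind to swing it down. A 23 mm latch tongue stands out of its inner face near the front edge.
- cover_hinge (a point): middle of the cover's hinge axis, which runs along y of the box, 62 mm behind the box's centre and 86 mm above the bench, at the cover's back edge; fixed to the box. The cover's outer face lies 3 mm off this axis.
- lever_a (a joint): lever of breaker a: 0 = off (leans 0.45 rad from upright to the front of the box, -x), 0.9 = fully on (leans 0.45 rad to the back, +x). It stays where it is left and takes about 3 N at its tip to move.
- lever_a_tip (a point): middle of the free end of the lever of breaker a: a black bar 25 mm wide (along y of the box), 6 mm thick, 24 mm long from its pivot to this point. The pivot lies 54 mm above the bench and 15 mm behind the box's centre (+x of the box).
- lever_b (a joint): lever of breaker b: 0 = off (leans 0.45 rad from upright to the front of the box, -x), 0.9 = fully on (leans 0.45 rad to the back, +x). It stays where it is left and takes about 3 N at its tip to move.
- lever_b_tip (a point): middle of the free end of the lever of breaker b: a black bar 25 mm wide (along y of the box), 6 mm thick, 24 mm long from its pivot to this point. The pivot lies 54 mm above the bench and 15 mm behind the box's centre (+x of the box).
- lever_c (a joint): lever of breaker c: 0 = off (leans 0.45 rad from upright to the front of the box, -x), 0.9 = fully on (leans 0.45 rad to the back, +x). It stays where it is left and takes about 3 N at its tip to move.
- lever_c_tip (a point): middle of the free end of the lever of breaker c: a black bar 25 mm wide (along y of the box), 6 mm thick, 24 mm long from its pivot to this point. The pivot lies 54 mm above the bench and 15 mm behind the box's centre (+x of the box).
- tape_measure: yellow tape measure, 42x75x65 mm, beside the box; loose, to be left where it lies. Origin: centre of its underside.
- pencil: flat red carpenter's pencil, 168 mm, in front of the box; loose, to be left where it lies. Origin: centre of its underside.
- offcut_2: hardwood offcut, 30x120x20 mm, beside the box; loose, to be left where it lies. Origin: centre of its underside.
- glue_bottle: white glue bottle, 46 mm across, 101 mm high, behind the box; loose, to be left where it lies. Origin: centre of its underside.
- chisel_2: chisel with a wooden handle, 250 mm; loose, to be left where it lies. Origin: centre of its underside.
- chisel_3: chisel with a red handle, 255 mm; loose, to be left where it lies. Origin: centre of its underside.
- sanding_block: cork sanding block, 62x107x27 mm; loose, to be left where it lies. Origin: centre of its underside.
- breaker_a: breaker a: white two-pole module 46 x 35 mm in the well. Origin on the bench under its lever's pivot, 15 mm behind the box's centre; axes as the box's. The three stand side by side 36 mm apart, at y = +36, 0 and -36 mm of the box, in any order.
- breaker_b: breaker b: white two-pole module 46 x 35 mm in the well. Origin on the bench under its lever's pivot, 15 mm behind the box's centre; axes as the box's. The three stand side by side 36 mm apart, at y = +36, 0 and -36 mm of the box, in any order.
- breaker_c: breaker c: white two-pole module 46 x 35 mm in the well. Origin on the bench under its lever's pivot, 15 mm behind the box's centre; axes as the box's. The three stand side by side 36 mm apart, at y = +36, 0 and -36 mm of the box, in any order.

How it is judged:
By the outcome, as a careful person would: the job done as asked, in the order asked, and still so for the second after the job is handed in, with the robot touching nothing.
It also fails if it takes over 54 s, if anything falls off the work surface, if the arm or the gripper's body presses on something with over 40 N, if the wrist force passes 120 N, or if a joint passes its speed limit or range.

ROBOT

A 7-joint arm with a two-finger parallel gripper is mounted at the origin on a cart in front of the work surface, level with it; the furniture and walls round the work are solid. World frame = base frame: x ahead of the robot, y to its left, z up, the work surface at z = 0. Lengths are in mm, angles in degrees, forces in N, time in s.
With the tool pointing down it reaches from about 425 to 875 mm from the base axis. Payload 8.4 kg.
Tool frame: the origin (TCP) lies between the finger pads; the fingertips stand 14 mm ahead of it and the grasp point (between the pads) lies 5 mm behind it; z points along the fingers, y is the line along which they close (so a half turn about z gives the same grasp; the last joint's range is limited). The gripper opens to 85 mm and grips with 20 to 120 N. Pads are 22 mm wide; open, the fingers measure 114 mm over their backs; the gripper's body (76 mm by 85 mm) begins 54 mm behind the grasp point. The pads swing forward as they close: fully open they stand 13 mm farther back than shut.
Start: joints at [-5.684, 19.091, 2.286, 83.961, -0.768, 76.965, -3.352], TCP at [649.973, -0.013, 245.308] pointing down, gripper open.
Joint ranges: [-147.57, 147.57], [-21.85, 119.76], [-74.77, 79.35], [14.55, 137.4], [-85.83, 265.84], [4.83, 119.75], [-152.11, 152.11]. Speed limits (degrees/s): [127.2, 127.2, 159.86, 159.86, 180, 180, 180].

INTERFACE

Orientations are given as [roll, pitch, yaw] about the fixed x, y, z axes, in that order (R = Rz(yaw) Ry(pitch) Rx(roll)).
In Python, from rig import bot gives the robot as it stands.
- The arm moves only by the shell command python3 -m creep 'ROWS'. ROWS is a JSON object of lists of equal length, an entry for each row: "jaw": the finger opening in m, from 0 to 0.0854; "slide": the shift along the tool's x, y, z in m, a list of three; "turn": the turn about the tool's z in rad. In form: {"jaw": [jaw, ...], "slide": [[x, y, z], ...], "turn": [turn, ...]}. A call has 1 to 20 rows; each row is the pose to reach, as a shift and turn from the pose commanded when the call began, along the tool's axes at that moment; what a row does not reach only later rows make up. A row lasts 1/10 s, in which the tool goes at most 50 mm and 8.59 degrees, less where a joint would pass 70% of its speed; a pose out of reach is approached as far as the arm can. A call with a gripper value outside its range is refused whole. The fingers move at their own pace and stop on an object; the grip force is fixed at half the most. Time passes only in rows, so rows that repeat a pose let the fingers close. It gives the time, the measured TCP pose, the force, the opening and the grip force at its end, in the units of the state.
- bot.get_state(): the state, without advancing time (a new reading comes with each control period).
- bot.read_camera(name): name is "scene" or "top"; returns a dict with "image" (420x560x3 uint8, blue, green, red), "fov_y" (degrees; the focal length in pixels is half the picture's height over the tangent of half this angle, whatever the lens; pixels are square), "cx", "cy" (the principal point, pixels), "xyz" and "orientation" of the camera in the world. Camera axes: x right, y up, looking along -z (the intrinsics and any distortion apply to the point x, -y, -z); pixel columns grow to the right and rows downward; lengths in mm; the calibration is good to about 2 mm. A picture is of the moment at which its call begins. There is no depth.
- bot.sign_off(): hands the job in; it is judged then, once.
The state is a dict: "clock": time; "joints": joint angles; "joint_velocities": joint speeds; "joint_efforts": joint torques, N m; "ee_pos": TCP position; "ee_rot": TCP orientation; "force": force on the tool from outside, world axes, zero at the start; "wrist_torque": the same for the moment, N m; "finger_gap": finger opening in mm; "gripper_force": force on a finger pad.
Only numpy, scipy, OpenCV 4.12 (cv2) and the standard library are available. Lean on these libraries where they do the work, as an engineer would, in place of code of your own. Each camera call takes 0.05 s, during which the arm holds its last target. There are 200 camera calls.

## Working session

There is one attempt and no reset: what is moved stays moved. The work goes in short steps, Python scripts to look and compute and a shell command to move; the robot and the scene stay as the last step left them, time stands still between calls to the robot, and variables do not carry over. Pictures are saved under pics/ and viewed, at most 10 in all, crops included, and the job is handed in when it is done.

```bash
ls; mkdir -p pics; python3 - <<'E'
from rig import bot
import cv2
s=bot.get_state(); print({k:s[k] for k in("clock","ee_pos","ee_rot","force","finger_gap")})
for n in("scene","top"):
    r=bot.read_camera(n); cv2.imwrite(f"pics/{n}0.png",r["image"]); print(n,{k:v for k,v in r.items() if k!="image"})
E
```

```text
pics
{'clock': 0.0, 'ee_pos': array([ 6.49563494e+02, -3.77012817e-02,  2.44426420e+02]), 'ee_rot': array([-1.79908245e+02,  7.25829908e-03,  8.99988556e+01]), 'force': array([-1.15708071, -0.30580603, -0.0723357 ]), 'finger_gap': 85.39827967783847}
scene {'fov_y': 48.89688946921941, 'cx': 287.80177981305184, 'cy': 212.3590828789837, 'xyz': array([-216.01310071,  534.35121886,  718.50695406]), 'orientation': array([  56.31999368,    0.82934342, -132.02186173])}
top {'fov_y': 46.221507041253254, 'cx': 288.4070539055504, 'cy': 210.8803960610041, 'xyz': array([ 338.12787422, -117.81681356, 1238.18798052]), 'orientation': array([  8.22129731,   0.88847358, -90.23637625])}
```

View pics/scene0.png

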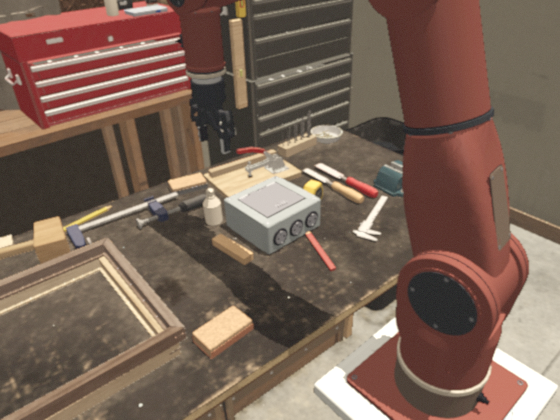

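View pics/top0.png

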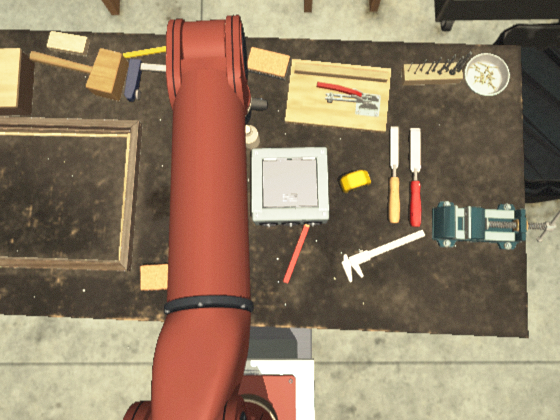

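```bash
cat > h.py <<'E'
import numpy as np, cv2
from scipy.spatial.transform import Rotation as R
from rig import bot
def cam(r):
    f=210/np.tan(np.radians(r["fov_y"]/2)); return f,R.from_euler("xyz",r["orientation"],degrees=True).as_matrix(),np.array(r["xyz"])
def unproj(r,u,v,z):
    f,M,c=cam(r); d=M@np.array([(u-r["cx"])/f,-(v-r["cy"])/f,-1]); return c+d*(z-c[2])/d[2]
def proj(r,p):
    f,M,c=cam(r); q=(np.atleast_2d(p)-c)@M; return np.c_[r["cx"]+f*q[:,0]/-q[:,2], r["cy"]-f*q[:,1]/-q[:,2]]
def shot(n,name,box,k):
    r=bot.read_camera(n); x0,y0,x1,y1=box
    cv2.imwrite(f"pics/{name}.png",cv2.resize(r["image"][y0:y1,x0:x1],None,fx=k,fy=k,interpolation=cv2.INTER_CUBIC)); return r
E
python3 - <<'E'
from h import *
a=bot.read_camera("top"); b=bot.read_camera("scene")
A=cv2.resize(a["image"][135:240,235:375],None,fx=5,fy=5,interpolation=cv2.INTER_CUBIC)[:, :]
cv2.imwrite("pics/topc.png",A)
B=cv2.resize(b["image"][160:260,200:335],None,fx=5,fy=5,interpolation=cv2.INTER_CUBIC)
cv2.imwrite("pics/scenec.png",B)
E
```

```text
(no output)
```

View pics/topc.png

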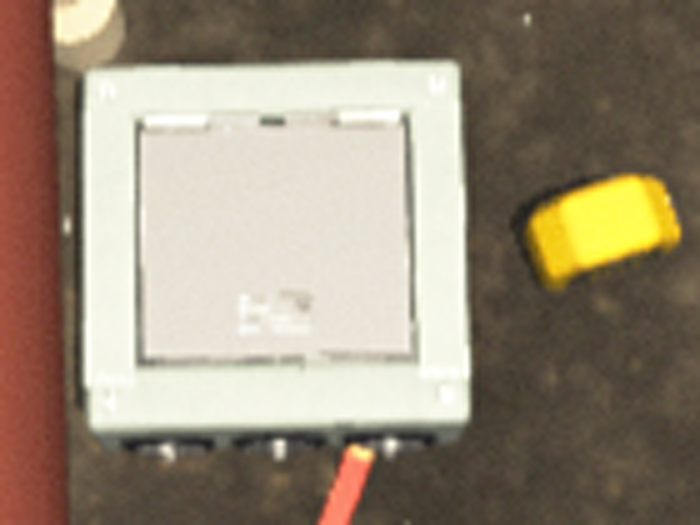

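View pics/scenec.png

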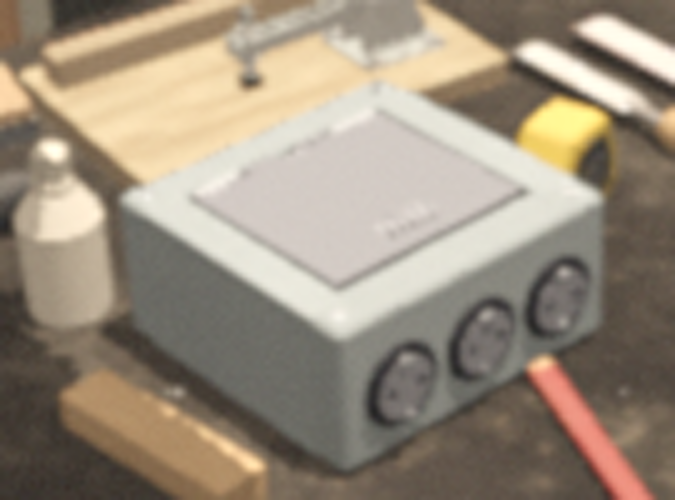

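```bash
python3 - <<'E'
from h import *
from scipy.optimize import least_squares
t=bot.read_camera("top"); s=bot.read_camera("scene")
bt=[(84,70),(458,63),(470,428),(90,432)]; ct=[(137,113),(408,109),(413,358),(137,362)]
bs=[(122,198),(378,82),(602,200),(340,332)]; cs=[(190,195),(378,108),(524,190),(338,287)]
T=lambda L,o:np.array([((x+.5)/5-.5+o[0],(y+.5)/5-.5+o[1]) for x,y in L])
box=[(88,91,89),(88,-91,89),(-88,-91,89),(-88,91,89)]
cov=[(64,64,89),(64,-64,89),(-54,-64,89),(-54,64,89)]
P=np.array(box+cov,float)
ut=T(bt+ct,(235,135)); us=T(bs+cs,(200,160))
def W(p): return P@R.from_euler("z",p[2]).as_matrix().T+[p[0],p[1],0]
for nm,fn in (("top",lambda p:(proj(t,W(p))-ut)),("scene",lambda p:(proj(s,W(p))-us)),("both",lambda p:np.r_[proj(t,W(p))-ut,proj(s,W(p))-us])):
    r=least_squares(lambda p:fn(p).ravel(),[650,-100,0]); print(nm,r.x[:2].round(1),np.degrees(r.x[2]).round(2)); print(fn(r.x).round(1).tolist())
E
```

```text
top [ 569.5 -103.6] 0.65
[[-0.3, -0.1], [0.6, -0.1], [0.2, -0.4], [-1.1, 0.1], [0.4, 0.8], [-0.4, 0.6], [-0.2, -0.5], [0.8, -0.4]]
scene [ 566.3 -104.1] 0.73
[[-0.8, -0.4], [0.8, -1.1], [1.4, -0.8], [0.0, 1.4], [-0.4, -0.1], [-0.8, 0.1], [0.2, 0.0], [-0.3, 0.0]]
both [ 568.4 -104.2] 0.69
[[-0.1, 0.4], [0.8, 0.3], [0.5, -0.0], [-0.8, 0.6], [0.6, 1.3], [-0.2, 1.0], [0.0, -0.1], [1.1, 0.1], [-1.3, -0.7], [0.3, -1.4], [0.8, -1.1], [-0.6, 1.0], [-0.9, -0.4], [-1.3, -0.2], [-0.3, -0.3], [-0.8, -0.4]]
```

```bash
python3 -m creep '{"jaw":[0,0,0,0,0,0,0,0,0],"slide":[[-0.02,-0.023,0.02],[-0.04,-0.046,0.04],[-0.06,-0.069,0.06],[-0.08,-0.092,0.08],[-0.104,-0.115,0.1],[-0.104,-0.115,0.125],[-0.104,-0.115,0.125],[-0.104,-0.115,0.125],[-0.104,-0.115,0.125]],"turn":[0,0,0,0,0,0,0,0,0]}'
```

```text
clock: 1.2
ee_pos: [536.3, -103.4, 121.7]
ee_rot: [179.9, -0.0, 90.1]
force: [0.6, -0.7, 0.8]
finger_gap: 0.2
gripper_force: 0.0
```

```bash
python3 -m creep '{"jaw":[0,0,0,0,0],"slide":[[0,0,0.01],[0,0,0.015],[0,0,0.018],[0,0,0.019],[0,0,0.019]],"turn":[0,0,0,0,0]}'
```

```text
clock: 1.7
ee_pos: [535.0, -103.8, 101.2]
ee_rot: [-180.0, -0.0, 90.0]
force: [-0.3, 0.6, 0.8]
finger_gap: 0.1
gripper_force: 0.6
```

```bash
python3 -m creep '{"jaw":[0,0,0,0],"slide":[[0,0,0.001],[0,0,0.002],[0,0,0.003],[0,0,0.003]],"turn":[0,0,0,0]}'
```

```text
clock: 2.1
ee_pos: [535.1, -104.0, 98.7]
ee_rot: [180.0, -0.0, 90.0]
force: [-2.3, 1.6, 5.8]
finger_gap: 0.1
gripper_force: 3.1
```

```bash
python3 -m creep '{"jaw":[0,0,0],"slide":[[0,0,0.001],[0,0,0.0015],[0,0,0.0015]],"turn":[0,0,0]}'; python3 -m creep '{"jaw":[0,0,0,0,0,0,0,0,0,0,0,0,0],"slide":[[0,-0.02,-0.04],[0,-0.05,-0.075],[0,-0.065,-0.12],[0,-0.065,-0.15],[0,-0.065,-0.15],[0,-0.065,-0.15],[0,-0.065,-0.15],[0,-0.065,-0.15],[0,-0.065,-0.15],[0,-0.065,-0.15],[0,-0.065,-0.15],[0,-0.065,-0.15],[0,-0.065,-0.15]],"turn":[0,0,0,0,0,0,0,0,0,0,0,0,0]}'; python3 - <<'E'
from h import *
r=shot("top","top1",(235,110,375,240),5); s=shot("scene","scene1",(195,120,335,225),5)
a=cv2.imread("pics/top1.png"); b=cv2.imread("pics/scene1.png")
a=cv2.resize(a,(400,371)); b=cv2.resize(b,(400,300)); b=cv2.copyMakeBorder(b,0,71,0,0,cv2.BORDER_CONSTANT)
cv2.imwrite("pics/both1.png",np.hstack([a,b]))
E
```

```text
clock: 2.4
ee_pos: [535.2, -103.9, 97.8]
ee_rot: [180.0, -0.0, 90.0]
force: [-4.9, 2.1, 11.4]
finger_gap: 0.2
gripper_force: 5.6
clock: 3.7
ee_pos: [470.0, -104.0, 246.8]
ee_rot: [-180.0, -0.0, 90.0]
force: [-0.5, -0.2, 0.2]
finger_gap: -0.3
gripper_force: 0.0
```

View pics/both1.png

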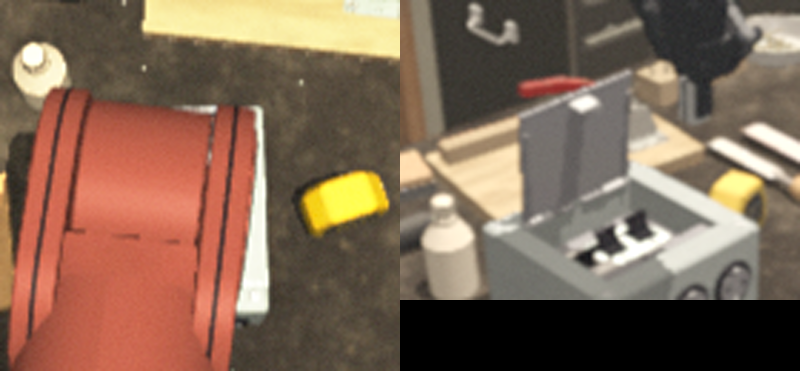

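```bash
python3 - <<'E'
from h import *
s=shot("scene","scene2",(228,150,308,210),10)
import math
box=np.array([568.5,-104.2]);M=R.from_euler("z",.69,degrees=True).as_matrix()[:2,:2]
for y in(36,0,-36):
  for nm,x in(("off",4.6),("on",25.4)):
    p=np.r_[box+M@[x,y],75.6]; q=(proj(s,p)[0]-[228,150]+.5)*10-.5; print(y,nm,q.round(0))
E
```

```text
36 off [324. 579.]
36 on [273. 547.]
0 off [431. 526.]
0 on [379. 495.]
-36 off [534. 475.]
-36 on [482. 446.]
```

View pics/scene2.png

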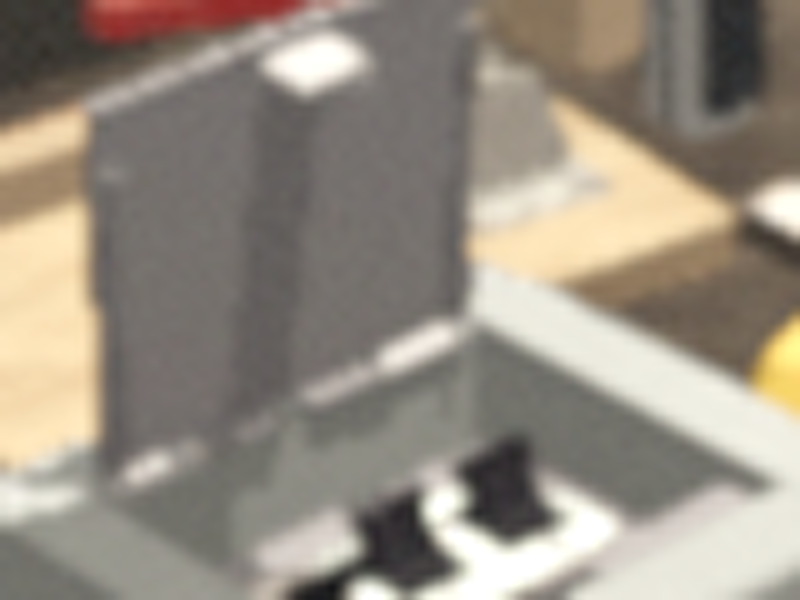

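```bash
python3 - <<'E'
from h import *
s=bot.read_camera("scene"); f,M,c=cam(s)
Rb=R.from_euler("z",.69,degrees=True).as_matrix(); o=np.array([568.5,-104.2,0])
cb=Rb.T@(c-o)
th=1.5; n=np.array([-np.sin(th),0,-np.cos(th)]); h=np.array([62,0,86.])
for d in(-1,1,23):
  for px in((262,66),(320,30),(370,62),(312,98),(88,112),(470,-5)):
    u,v=(np.array(px)+.5)/10-.5+[228,150]
    r=Rb.T@M@np.array([(u-s["cx"])/f,-(v-s["cy"])/f,-1]); t=(d-n@(cb-h))/(n@r); print(d,px,(cb+t*r).round(1))
E
```

```text
-1 (262, 66) [ 55.4   6.8 192.6]
-1 (320, 30) [ 55.2 -12.2 196.1]
-1 (370, 62) [ 56.3 -28.9 180.8]
-1 (312, 98) [ 56.5  -9.5 177.3]
-1 (88, 112) [ 55.   61.5 199.5]
-1 (470, -5) [ 55.7 -63.1 188.4]
1 (262, 66) [ 53.3   8.4 193.9]
1 (320, 30) [ 53.1 -10.6 197.4]
1 (370, 62) [ 54.2 -27.2 182.2]
1 (312, 98) [ 54.4  -7.9 178.7]
1 (88, 112) [ 52.9  62.9 200.8]
1 (470, -5) [ 53.6 -61.3 189.7]
23 (262, 66) [ 30.3  26.2 208.5]
23 (320, 30) [ 30.    7.7 211.9]
23 (370, 62) [ 31.1  -8.5 197.1]
23 (312, 98) [ 31.3  10.4 193.7]
23 (88, 112) [ 29.8  79.2 215.2]
23 (470, -5) [ 30.5 -41.6 204.5]
```

```bash
python3 -m creep '{"jaw":[0,0,0,0,0,0,0,0],"slide":[[0.025,0.035,0.01],[0.0505,0.07,0.02],[0.0505,0.08,0.06],[0.0505,0.08,0.1],[0.0505,0.08,0.125],[0.0505,0.08,0.137],[0.0505,0.08,0.137],[0.0505,0.08,0.137]],"turn":[0,0,0,0,0,0,0,0]}'; python3 - <<'E'
from h import *
s=shot("scene","scene3",(215,120,315,195),8)
E
```

```text
clock: 4.7
ee_pos: [550.8, -53.6, 111.1]
ee_rot: [179.9, 0.0, 90.0]
force: [0.8, -0.1, 0.4]
finger_gap: -0.1
gripper_force: 0.0
```

View pics/scene3.png

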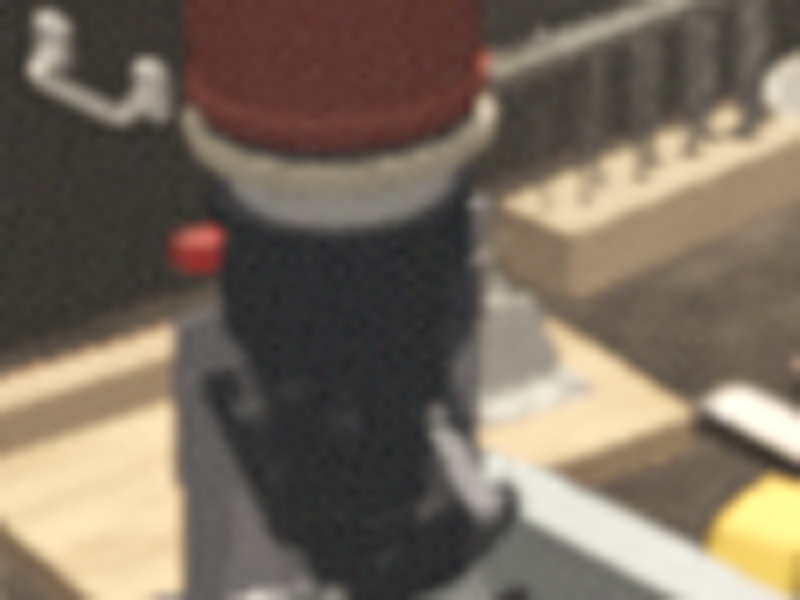

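```bash
python3 - <<'E'
from h import *
s=bot.read_camera("scene"); f,M,c=cam(s)
for px in((205,380),(225,370),(518,500),(505,520)):
    u,v=(np.array(px)+.5)/8-.5+[215,120]
    r=M@np.array([(u-s["cx"])/f,-(v-s["cy"])/f,-1])
    for y in(-40,-53.5,-67): t=(y-c[1])/r[1]; print(px,y,(c+t*r).round(1)-[550,0,0])
E
```

```text
(205, 380) -40 [ 55.6 -40.  189.5]
(205, 380) -53.5 [ 75.  -53.5 177. ]
(205, 380) -67 [ 94.3 -67.  164.6]
(225, 370) -40 [ 44.8 -40.  197.1]
(225, 370) -53.5 [ 63.9 -53.5 184.8]
(225, 370) -67 [ 82.9 -67.  172.6]
(518, 500) -40 [-89.5 -40.  208.2]
(518, 500) -53.5 [-73.6 -53.5 196.2]
(518, 500) -67 [-57.7 -67.  184.2]
(505, 520) -40 [-83.7 -40.  199.4]
(505, 520) -53.5 [-67.7 -53.5 187.1]
(505, 520) -67 [-51.6 -67.  174.9]
```

```bash
python3 -m creep '{"jaw":[0,0,0,0,0,0,0,0,0,0,0,0,0,0],"slide":[[0,-0.02,-0.03],[0,-0.02,-0.03],[0,-0.02,-0.03],[0,-0.02,-0.03],[0,-0.02,-0.03],[0,-0.02,-0.03],[0,-0.02,-0.03],[0,-0.02,-0.03],[0,-0.02,-0.03],[0,-0.02,-0.03],[0,-0.02,-0.03],[0,-0.02,-0.03],[0,-0.02,-0.03],[0,-0.02,-0.03]],"turn":[0,0.14,0.28,0.42,0.56,0.7,0.84,0.98,1.12,1.26,1.4,1.54,1.571,1.571]}'
```

```text
clock: 6.2
ee_pos: [530.7, -53.5, 141.2]
ee_rot: [-180.0, -0.1, -0.0]
force: [-0.3, 0.2, -0.2]
finger_gap: -0.1
gripper_force: 0.0
```

```bash
python3 -m creep '{"jaw":[0,0,0,0,0,0,0],"slide":[[0.02,0.003,0.02],[0.02,0.003,0.04],[0.02,0.003,0.05],[0.02,0.003,0.055],[0.02,0.003,0.06],[0.02,0.003,0.06],[0.02,0.003,0.06]],"turn":[0,0,0,0,0,0,0]}'
```

```text
clock: 6.9
ee_pos: [550.2, -56.5, 80.5]
ee_rot: [-180.0, -0.0, -0.0]
force: [0.6, 0.1, 0.0]
finger_gap: -0.3
gripper_force: 0.0
```

```bash
python3 -m creep '{"jaw":[0,0,0,0,0],"slide":[[0.004,0,0],[0.008,0,0],[0.012,0,0],[0.012,0,0],[0.012,0,0]],"turn":[0,0,0,0,0]}'
```

```text
clock: 7.4
ee_pos: [562.1, -56.6, 79.8]
ee_rot: [180.0, -0.0, -0.0]
force: [-0.0, 0.0, 0.3]
finger_gap: -0.1
gripper_force: 0.0
```

```bash
python3 -m creep '{"jaw":[0,0,0,0,0],"slide":[[0.003,0,0],[0.006,0,0],[0.006,0,0],[0.006,0,0],[0.006,0,0]],"turn":[0,0,0,0,0]}'
```

```text
clock: 7.9
ee_pos: [568.2, -56.5, 79.8]
ee_rot: [180.0, -0.0, -0.0]
force: [-1.2, -0.1, 0.1]
finger_gap: -0.3
gripper_force: 0.3
```

```bash
python3 -m creep '{"jaw":[0,0,0],"slide":[[0.002,0,0],[0.004,0,0],[0.004,0,0]],"turn":[0,0,0]}'; python3 -m creep '{"jaw":[0,0],"slide":[[0.002,0,0],[0.002,0,0]],"turn":[0,0]}'
```

```text
clock: 8.2
ee_pos: [572.1, -56.5, 79.9]
ee_rot: [-180.0, 0.0, -0.0]
force: [-3.5, -0.4, 3.8]
finger_gap: -0.2
gripper_force: 1.8
clock: 8.4
ee_pos: [574.2, -56.5, 79.9]
ee_rot: [180.0, -0.0, -0.0]
force: [-2.6, 0.2, 2.8]
finger_gap: 0.0
gripper_force: 1.7
```

```bash
python3 -m creep '{"jaw":[0,0],"slide":[[0.002,0,0],[0.002,0,0]],"turn":[0,0]}'; python3 -m creep '{"jaw":[0,0],"slide":[[0.002,0,0],[0.002,0,0]],"turn":[0,0]}'
```

```text
clock: 8.6
ee_pos: [576.1, -56.5, 79.6]
ee_rot: [180.0, 0.0, -0.0]
force: [-2.7, 0.0, 1.9]
finger_gap: 0.0
gripper_force: 1.5
clock: 8.8
ee_pos: [576.7, -56.5, 79.4]
ee_rot: [-180.0, 0.2, -0.0]
force: [-8.6, -0.3, 5.6]
finger_gap: 0.1
gripper_force: 5.3
```

```bash
python3 -m creep '{"jaw":[0,0,0],"slide":[[0.001,0,0],[0.001,0,0],[0.001,0,0]],"turn":[0,0,0]}'; python3 -m creep '{"jaw":[0,0,0,0,0,0,0,0],"slide":[[-0.015,0,0],[-0.025,0,-0.01],[-0.025,0,-0.05],[-0.06,0.05,-0.09],[-0.1,0.09,-0.12],[-0.11,0.12,-0.13],[-0.11,0.12,-0.13],[-0.11,0.12,-0.13]],"turn":[0,0,0,0,0,0,0,0]}'; python3 - <<'E'
from h import *
s=shot("scene","scene4",(215,140,315,215),8)
box=np.array([568.5,-104.2]);M=R.from_euler("z",.69,degrees=True).as_matrix()[:2,:2]
for y in(36,0,-36):
  for nm,x in(("off",4.6),("on",25.4)):
    p=np.r_[box+M@[x,y],75.6]; q=(proj(s,p)[0]-[215,140]+.5)*8-.5; print(y,nm,q.round(0))
E
```

```text
clock: 9.1
ee_pos: [576.9, -56.5, 79.4]
ee_rot: [-180.0, 0.3, -0.0]
force: [-13.1, 2.1, 8.3]
finger_gap: -0.3
gripper_force: 7.4
clock: 9.9
ee_pos: [468.9, -179.4, 211.5]
ee_rot: [179.9, -0.2, -0.3]
force: [1.1, -0.2, -0.7]
finger_gap: -0.1
gripper_force: 0.0
36 off [363. 543.]
36 on [322. 517.]
0 off [449. 501.]
0 on [407. 476.]
-36 off [531. 460.]
-36 on [489. 436.]
```

View pics/scene4.png

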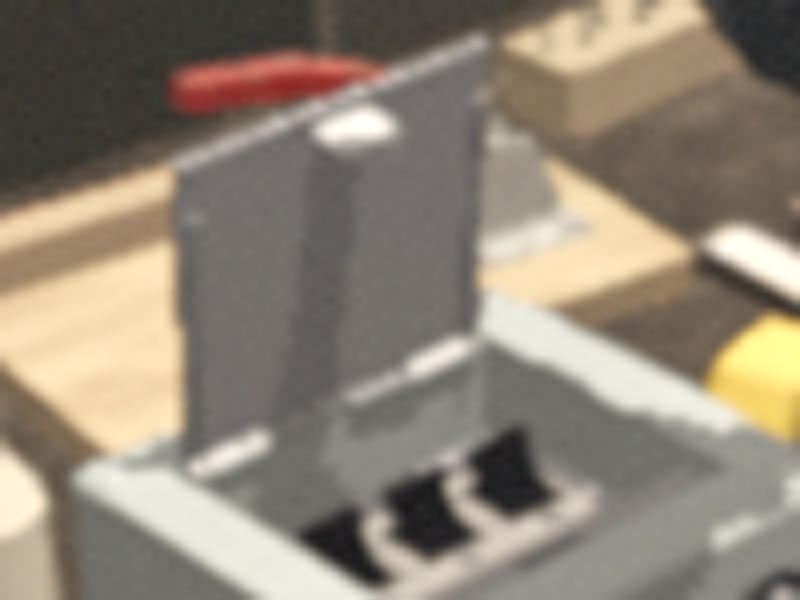

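```bash
python3 -m creep '{"jaw":[0,0,0,0,0,0,0,0,0,0,0,0,0],"slide":[[0,0,-0.045],[0.03,-0.015,-0.05],[0.07,-0.03,-0.05],[0.11,-0.045,-0.05],[0.15,-0.06,-0.05],[0.183,-0.076,-0.05],[0.183,-0.076,-0.05],[0.183,-0.076,-0.05],[0.183,-0.076,-0.01],[0.183,-0.076,0.02],[0.183,-0.076,0.027],[0.183,-0.076,0.027],[0.183,-0.076,0.027]],"turn":[0,0,0,0,0,0,0,0,0,0,0,0,0]}'
```

```text
clock: 11.25
ee_pos: [652.6, -100.7, 184.6]
ee_rot: [180.0, -0.1, -0.0]
force: [0.6, -0.1, -0.0]
finger_gap: 0.3
gripper_force: 0.0
```

```bash
python3 -m creep '{"jaw":[0,0,0,0,0,0,0,0],"slide":[[-0.008,0.002,0],[-0.016,0.002,0],[-0.024,0.002,0.002],[-0.032,0.002,0.003],[-0.04,0.002,0.005],[-0.048,0.002,0.008],[-0.056,0.002,0.011],[-0.064,0.002,0.015]],"turn":[0,0,0,0,0,0,0,0]}'
```

```text
clock: 12.05
ee_pos: [587.3, -102.4, 167.6]
ee_rot: [-180.0, -0.0, -0.0]
force: [1.1, -0.2, -1.1]
finger_gap: -0.1
gripper_force: 0.5
```

```bash
python3 -m creep '{"jaw":[0,0,0,0,0,0,0,0,0],"slide":[[-0.008,0,0.005],[-0.015,0,0.01],[-0.022,0,0.016],[-0.028,0,0.023],[-0.034,0,0.031],[-0.04,0,0.039],[-0.045,0,0.047],[-0.05,0,0.057],[-0.051,0,0.06]],"turn":[0,0,0,0,0,0,0,0,0]}'
```

```text
clock: 12.95
ee_pos: [535.7, -102.5, 106.4]
ee_rot: [-180.0, 0.1, -0.0]
force: [0.1, 0.5, 0.7]
finger_gap: -0.1
gripper_force: 0.5
```

```bash
python3 -m creep '{"jaw":[0,0,0,0,0],"slide":[[0,0,0.002],[0,0,0.004],[0,0,0.006],[0,0,0.008],[0,0,0.008]],"turn":[0,0,0,0,0]}'
```

```text
clock: 13.45
ee_pos: [537.0, -102.5, 99.7]
ee_rot: [180.0, 0.0, -0.0]
force: [-0.9, -0.2, 2.0]
finger_gap: 0.0
gripper_force: 0.9
```

```bash
python3 -m creep '{"jaw":[0,0,0,0],"slide":[[0,0,0.001],[0,0,0.002],[0,0,0.0025],[0,0,0.0025]],"turn":[0,0,0,0]}'
```

```text
clock: 13.85
ee_pos: [537.1, -102.5, 98.1]
ee_rot: [-180.0, -0.0, -0.0]
force: [-4.6, 0.1, 11.5]
finger_gap: -0.1
gripper_force: 5.3
```

```bash
python3 -m creep '{"jaw":[0,0,0,0,0,0,0,0,0,0,0,0],"slide":[[0,0,-0.005],[0,0,-0.02],[-0.02,0,-0.06],[-0.05,0,-0.1],[-0.065,0,-0.14],[-0.065,0,-0.15],[-0.065,0,-0.15],[-0.065,0,-0.15],[-0.065,0,-0.15],[-0.065,0,-0.15],[-0.065,0,-0.15],[-0.065,0,-0.15]],"turn":[0,0,0,0,0,0,0,0,0,0,0,0]}'; python3 - <<'E'
from h import *
s=shot("scene","scene5",(195,145,345,257),5)
E
```

```text
clock: 15.05
ee_pos: [471.9, -102.5, 246.7]
ee_rot: [180.0, 0.1, -0.0]
force: [0.7, 0.4, 0.7]
finger_gap: -0.1
gripper_force: 0.0
```

View pics/scene5.png

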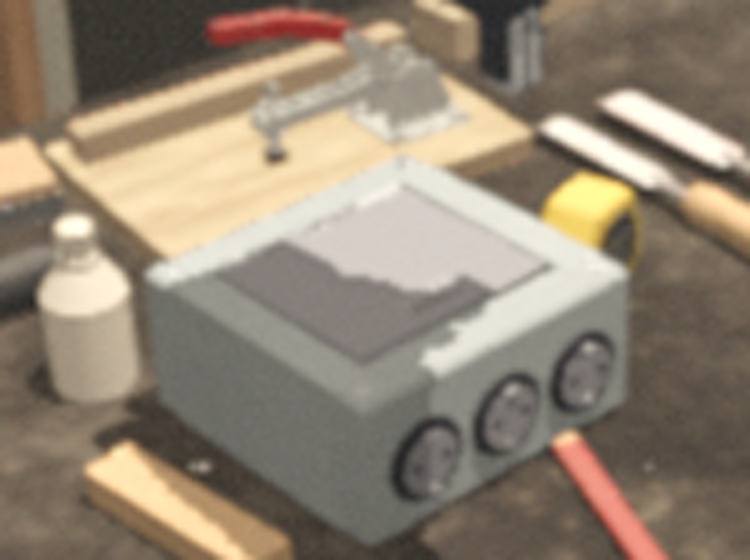

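The cover lies flush and shut more than 1 s after release. Its front corner is at about (365,360), and nothing around the box has moved.

```bash
python3 -c "
from rig import bot
print(bot.sign_off())"
```

```text
the job is handed in; nothing more can be done
None
```

I opened the cover, pushed the one off lever (left breaker, y = +36 mm) fully on with the other two still on, and pressed the cover shut; it was flush and closed when I handed the job in, at about 15 s of the 54 s allowed.

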